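# Slide a filter carrier over the rack's edge, pinch it and lay it on the balance

### The job

Weigh the orange filter carrier: in its lane of the drying rack, slide it out over the rack's front edge until its end overhangs by about 45 mm, then pinch that overhanging end by its two long edges and lift it out. Set it down gently, flat and centred, on the round pan of the balance and let go. Leave the blue carrier in its lane, and do not let the orange one fall.

Things in the scene. Friction and masses are not known exactly. Their poses are not given: they have to be found in the camera images.
- carrier_orange: Flat rigid orange plate 150 (its x) by 48 (its y) by 6 mm, 55 g, three white filter discs flush in its top. Origin: centre of its underside. Lies in either rack lane, its x along the rack's x; the ribs leave fingers no room beside it there. Slides easily when closed fingers, 2 mm above the lane floor, push its rear (+x) end. Tips off if over 75 mm overhangs.
- carrier_blue: Blue carrier of the same size and build, lying in the other lane; it stays there. Origin: centre of its underside.
- rack: Fixed grey rack, 180 (x) by 128 mm (y). Origin: underside centre, on the bench. Two flat lanes along x, open at both ends, centred at y = +30 and -30 mm, 52 mm wide, floor 45 mm above the bench; ribs at y = -60, 0, 60, 8 mm wide, rise 9 mm above it. Front edge: x = -90 mm, facing the robot's right, free air below. Carriers start 10 to 25 mm short of it.
- pan (a point): Centre of the top of the balance's fixed round steel pan, 76 mm across, 80 mm above the bench. It stands on a thin stem, its top 35 mm above the white body (45 mm high, 170 mm wide along y, x from -155 to +85 mm), so fingertips may dip below it beyond its rim. The carrier may lie on it at any angle, its ends overhanging.
There are look-alikes about, which are no part of the job. Leave any pink look-alike of the rack alone.

How it is judged:
On the way, in this order (a step that is already met when the one before it is completed fails the run):
1. the orange carrier lies flat in its lane, overhanging the rack's front edge by 30 to 72 mm (x of carrier_orange in the frame of rack between -0.087 and -0.045 m and z of carrier_orange in the frame of rack between 0.041 and 0.049 m and angle between carrier_orange's own z axis and vertical below 0.06 rad), for 0.2 s.
2. the orange carrier is lifted out, held between the fingers (height (world z) of carrier_orange above 0.065 m and contact force between the fingers and carrier_orange above 1 N), for 0.1 s.
3. still held, it is brought down to within 15 mm of the pan, over its middle (horizontal distance between carrier_orange and pan below 0.025 m and z of carrier_orange in the frame of pan between -0.005 and 0.015 m and contact force between the fingers and carrier_orange above 0.5 N), for 0.05 s.
At the end, for the whole second after the job is handed in: The orange carrier lies flat (within about 5 degrees) and at rest on the balance's pan, its centre within 20 mm of the pan's centre, released; the blue carrier is within 15 mm of where it was (horizontal distance between carrier_orange and pan below 0.02 m and z of carrier_orange in the frame of pan between -0.004 and 0.005 m and angle between carrier_orange's own z axis and vertical below 0.08 rad and linear speed of carrier_orange below 0.02 m/s and distance of carrier_blue from where it was at the start of the episode below 0.015 m); the robot touches nothing.
It fails at once if the blue carrier is moved by more than 15 mm (distance of carrier_blue from where it was at the start of the episode above 0.015 m).
It fails at once if the orange carrier falls below the rack's lanes (height (world z) of carrier_orange below 0.03 m).
It also fails if it takes over 51 s, if anything falls off the work surface, if the arm or the gripper's body presses on something with over 40 N, if the wrist force passes 120 N, or if a joint passes its speed limit or range.

### The arm

A 6-joint arm with a two-finger parallel gripper is mounted at the origin on the work surface. World frame = base frame: x ahead of the robot, y to its left, z up, the work surface at z = 0. Lengths are in m, angles in rad, forces in N, time in s.
With the tool pointing down it reaches from about 0.3 to 0.85 m from the base axis. Payload 5.4 kg.
Tool frame: the origin (TCP) lies midway between the tips of the shut fingers; the grasp point (between the pads) lies 19 mm behind it; z points along the fingers, y is the line along which they close (so a half turn about z gives the same grasp; the last joint's range is limited). The gripper opens to 85 mm and grips with 20 to 120 N. Pads are 22 mm wide; open, the fingers measure 114 mm over their backs; the gripper's body (76 mm by 85 mm) begins 54 mm behind the grasp point. The pads swing forward as they close: fully open they stand 13 mm farther back than shut.
Start: joints at [0.934, 0.158, 1.597, -0, 1.386, -0.21], TCP at [0.238, 0.523, 0.231] pointing down, gripper open.
Joint ranges: [-2.91, 2.91], [-0.94, 2.29], [0.18, 2.7], [-1.29, 4.43], [0.17, 2.64], [-3, 3]. Speed limits (rad/s): [2.57, 2.57, 3.14, 3.14, 3.14, 3.14].

### API

Orientations are given as a unit quaternion [w, x, y, z].
In Python, from cell import get_obs, capture, get_calibration, sign_off gives the robot as it stands.
- The arm moves only by the tool move_arm, never from a script. Its argument "rows" is a list of rows, each a list of 7 numbers: the shift along the world's x, y, z in cm, then the turn, a rotation vector about the world's x, y, z in rad, then the finger opening in cm, from 0 to 8.54. In form: [[x, y, z, ax, ay, az, gripper], ...]. A call has 1 to 20 rows; each row shifts and turns the commanded pose from where the row before left it; what a row does not reach is not made up. A row lasts 1/8 s, in which the tool goes at most 62.5 mm and 10.7 degrees, less where a joint would pass 70% of its speed; a pose out of reach is approached as far as the arm can. A call with a gripper value outside its range is refused whole. The fingers move at their own pace and stop on an object; "newtons" is the grip in N (left out, the last holds). Time passes only in rows, so rows that do not move let the fingers close. It gives the time, the measured TCP pose, the force, the opening and the grip force at its end, in the units of the state.
- get_obs(): the state, without advancing time (a new reading comes with each control period).
- capture(name): name is "scene" or "top"; returns (picture, depth): 420x560x3 uint8, red, green, blue; 420x560 float32, m along the optical axis (not along the pixel's ray), 0 where there is no reading.
- get_calibration(name): a dict with "vertical_fov" (degrees; the focal length in pixels is half the picture's height over the tangent of half this angle, whatever the lens; pixels are square), "cx", "cy" (the principal point, pixels), "R" (3x3) and "t" (3): a world point X has camera coordinates R X + t. Camera axes: x right, y down, z forward; pixel columns grow to the right and rows downward; lengths in m; the calibration is good to about 2 mm. A picture is of the moment at which its call begins. get_calibration takes no time and is no camera call.
- sign_off(): hands the job in; it is judged then, once.
The state is a dict: "t": time; "joints": joint angles; "joint_velocities": joint speeds; "joint_efforts": joint torques, N m; "ee_pos": TCP position; "tool_rot": TCP orientation; "wrist_force": force on the tool from outside, world axes, zero at the start; "wrist_torque": the same for the moment, N m; "gripper_width": opening from 0.0 (shut) to 1.0 (fully open); "gripper_force": force on a finger pad.
Only numpy, scipy, OpenCV 4.12 (cv2) and the standard library are available. Lean on these libraries where they do the work, as an engineer would, in place of code of your own. Each camera call takes 0.05 s, during which the arm holds its last target. There are 200 camera calls.

## Working session

There is one attempt and no reset: what is moved stays moved. The work goes in short steps, Python scripts to look and compute and a tool call to move; the robot and the scene stay as the last step left them, time stands still between calls to the robot, and variables do not carry over. Pictures are saved under pics/ and viewed, at most 10 in all, crops included, and the job is handed in when it is done.

Besides the shell and the picture viewer there is one more tool, called after "Request:" as name(argument=value, ...), one argument or row to a line, values as JSON. move_arm: Moves the arm, as the interface text tells. Its arguments: {"type":"object","properties":{"rows":{"type":"array"},"newtons":{"type":"number"}},"required":["rows"]}

```bash
mkdir -p pics
cat > h.py <<'E'
import numpy as np,cv2
from cell import *
def snap(n,f):
    p,d=capture(n); cv2.imwrite('pics/'+f+'.png',p[:,:,::-1]); np.savez(f,p=p,d=d); return p,d
def world(n,d):
    c=get_calibration(n); f=210/np.tan(np.radians(c['vertical_fov'])/2)
    v,u=np.mgrid[:420,:560]
    X=np.stack([(u-c['cx'])/f*d,(v-c['cy'])/f*d,d],-1)
    W=(X-np.array(c['t']))@np.array(c['R']); W[d==0]=np.nan
    return W
E
python3 - <<'E'
from h import *
for n in ('top','scene'):
    p,d=snap(n,n+'0'); c=get_calibration(n); print(n,c['vertical_fov'],np.round(-np.array(c['R']).T@c['t'],3))
print(get_obs())
E
```

```text
top 53.313024117596456 [0.375 0.152 0.97 ]
scene 49.50702231250114 [ 0.744 -0.368  1.02 ]
{'t': 0.1, 'joints': array([ 9.33922512e-01,  1.58987101e-01,  1.59807360e+00,  5.26846220e-06,
        1.38619145e+00, -2.10107747e-01]), 'joint_velocities': array([ 3.61339182e-05, -3.63294188e-04, -2.66102890e-03, -9.62666352e-04,
       -8.60101466e-04, -6.34065814e-04]), 'joint_efforts': array([ 3.47684863e-05, -3.96992040e+01, -3.32338071e+01, -1.27912167e-04,
        4.15022165e-03, -2.56862776e-06]), 'ee_pos': array([0.2377133 , 0.52298824, 0.23043112]), 'tool_rot': array([-3.43342295e-04,  2.11767814e-01,  9.77319653e-01, -7.55385976e-04]), 'wrist_force': array([ 0.30495112,  0.26197472, -0.19704933]), 'wrist_torque': array([-0.0153189 ,  0.06221957, -0.05346045]), 'gripper_force': 0.0, 'gripper_width': 0.9997901877317081}
```

View pics/top0.png

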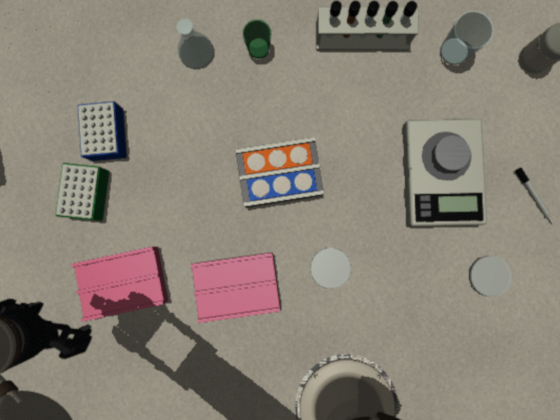

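View pics/scene0.png

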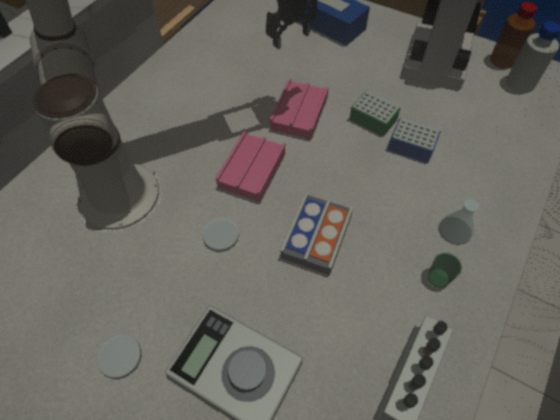

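Top view: rack at about (280,172), with orange in the far lane (278,158) and blue in the near lane (282,183). The front edge is on the image right (−y), the balance pan is at (451,153), and the pink look-alikes are at (120,283) and (236,287). Next I'll measure these.

```bash
cat >> h.py <<'E'
def rect(W,m):
    P=W[m]; P=P[np.isfinite(P[:,0])]
    r=cv2.minAreaRect((P[:,:2]*1000).astype(np.float32)); 
    return np.round(r[0],1),np.round(r[1],1),round(r[2],2),round(np.median(P[:,2])*1000,1),np.round(cv2.boxPoints(r)).tolist(),len(P)
def big(m):
    n,l,s,_=cv2.connectedComponentsWithStats(m.astype(np.uint8)); return l==1+np.argmax(s[1:,4])
def masks(p,W):
    h=cv2.cvtColor(p,cv2.COLOR_RGB2HSV).astype(int); H,S,V=h[...,0],h[...,1],h[...,2]
    z=W[...,2]; k=np.ones((15,15),np.uint8)
    return H,S,V,z
E
python3 - <<'E'
from h import *
for n in ('top','scene'):
    q=np.load(n+'0.npz'); p,d=q['p'],q['d']; W=world(n,d); H,S,V,z=masks(p,W)
    x,y=W[...,0],W[...,1]
    o=big((H<14)&(S>150)&(V>90)&(z>.035)&(z<.07)); b=big((H>105)&(H<125)&(S>120)&(z>.04)&(z<.07)&(x<.75)&(y<.45))
    print(n,'orange',rect(W,o)); print('blue',rect(W,b))
    c=np.nanmean(W[o],0)
    r=big((z>.04)&(z<.065)&(abs(x-c[0]+.03)<.12)&(abs(y-c[1])<.14)); print('rack',rect(W,r))
    t=big((z>.051)&(z<.065)&(abs(x-c[0]+.03)<.12)&(abs(y-c[1])<.14)); print('ribs',rect(W,t))
    pn=big((z>.072)&(z<.09)&(y<.0)&(y>-.25)&(x>.3)&(x<.75)); print('pan',rect(W,pn), np.round(cv2.minEnclosingCircle((W[pn][:,:2]*1000).astype(np.float32)),1) if 0 else cv2.minEnclosingCircle((W[pn][:,:2]*1000).astype(np.float32)))
    bd=big((z>.035)&(z<.055)&(y<.0)&(y>-.4)&(x>.3)&(x<.85)); print('body',rect(W,bd))
E
```

```text
top orange (array([556.3, 160.8]), array([ 50.3, 149.4]), 8.99, np.float64(50.4), [[520.0, 231.0], [543.0, 83.0], [593.0, 91.0], [569.0, 239.0]], 666)
blue (array([496.9, 150.7]), array([ 49.4, 149.7]), 9.26, np.float64(50.5), [[460.0, 221.0], [485.0, 73.0], [533.0, 81.0], [509.0, 229.0]], 622)
rack (array([525.2, 155.3]), array([128.9, 180. ]), 9.11, np.float64(50.8), [[447.0, 234.0], [476.0, 56.0], [603.0, 77.0], [575.0, 254.0]], 4645)
ribs (array([519.8, 154. ]), array([117.6, 178.3]), 9.18, np.float64(52.4), [[448.0, 233.0], [476.0, 57.0], [592.0, 75.0], [564.0, 251.0]], 1775)
pan (array([ 562.6, -214.3]), array([71.2, 74.7]), 89.86, np.float64(79.5), [[525.0, -250.0], [600.0, -250.0], [600.0, -179.0], [525.0, -179.0]], 952) ((562.4003295898438, -216.74423217773438), 38.117271423339844)
body (array([ 527.9, -217.1]), array([240.5, 170.5]), 1.6, np.float64(44.8), [[405.0, -135.0], [410.0, -306.0], [650.0, -299.0], [646.0, -128.0]], 7120)
scene orange (array([559.5, 136.2]), array([44.9, 34.5]), 9.11, np.float64(49.5), [[535.0, 150.0], [540.0, 116.0], [584.0, 123.0], [579.0, 157.0]], 89)
blue (array([507. ,  85.2]), array([43.7, 18.7]), 12.3, np.float64(50.1), [[484.0, 90.0], [488.0, 71.0], [530.0, 81.0], [526.0, 99.0]], 57)
rack (array([525.4, 152.8]), array([128.4, 183.6]), 9.28, np.float64(50.0), [[447.0, 233.0], [477.0, 52.0], [604.0, 73.0], [574.0, 254.0]], 3369)
ribs (array([511.4, 151.6]), array([ 42.2, 180.7]), 7.08, np.float64(52.7), [[479.0, 239.0], [502.0, 59.0], [543.0, 65.0], [521.0, 244.0]], 245)
pan (array([ 563.6, -215.3]), array([75.7, 68.6]), 1.01, np.float64(78.6), [[525.0, -182.0], [526.0, -250.0], [602.0, -249.0], [601.0, -180.0]], 1116) ((563.815673828125, -218.25108337402344), 38.04277420043945)
body (array([ 528.6, -219.1]), array([240.9, 170.4]), 1.55, np.float64(43.9), [[406.0, -137.0], [410.0, -308.0], [651.0, -301.0], [647.0, -131.0]], 8157)
```

Request:
move_arm(
  rows=[
    [3, -2.6, 0, 0, 0, -0.1, 0],
    [3, -2.6, 0, 0, 0, -0.1, 0],
    [3, -2.6, 0, 0, 0, -0.1, 0],
    [3, -2.6, 0, 0, 0, -0.1, 0],
    [3, -2.6, 0, 0, 0, -0.1, 0],
    [3, -2.6, 0, 0, 0, -0.1, 0],
    [3, -2.6, 0, 0, 0, -0.1, 0],
    [3, -2.6, -3, 0, 0, -0.1, 0],
    [3, -2.6, -4, 0, 0, -0.1, 0],
    [3, -2.6, -4, 0, 0, -0.085, 0],
    [0, 0, 0, 0, 0, 0, 0],
    [0, 0, 0, 0, 0, 0, 0],
  ],
)

```text
t: 1.6
ee_pos: [0.5379, 0.2638, 0.1217]
tool_rot: [-0.0, 0.648, 0.761, 0.0]
wrist_force: [0.5, 0.4, 0.0]
gripper_width: 0.003
gripper_force: 0.0
```

Request:
move_arm(
  rows=[
    [0, 0, -3, 0, 0, 0, 0],
    [0, 0, -3, 0, 0, 0, 0],
    [0, 0, -1.4, 0, 0, 0, 0],
    [0, 0, 0, 0, 0, 0, 0],
    [0.08, -0.5, 0, 0, 0, 0, 0],
    [0.08, -0.5, 0, 0, 0, 0, 0],
    [0.08, -0.5, 0, 0, 0, 0, 0],
    [0, 0, 0, 0, 0, 0, 0],
  ],
)

```text
t: 2.6
ee_pos: [0.5408, 0.2479, 0.0476]
tool_rot: [0.0, 0.649, 0.761, 0.0]
wrist_force: [0.8, 0.7, -0.5]
gripper_width: 0.0
gripper_force: 0.0
```

Run:
```python
from h import *
p,d=snap('scene','s1'); cv2.imwrite('pics/s1c.png',cv2.resize(p[150:300,240:400,::-1],None,fx=4,fy=4)); print(get_obs()['ee_pos'],get_obs()['wrist_force'])
```

```text
[0.54062067 0.24812245 0.04749822] [-0.35362573  0.67303787  0.29185083]
```

View pics/s1c.png

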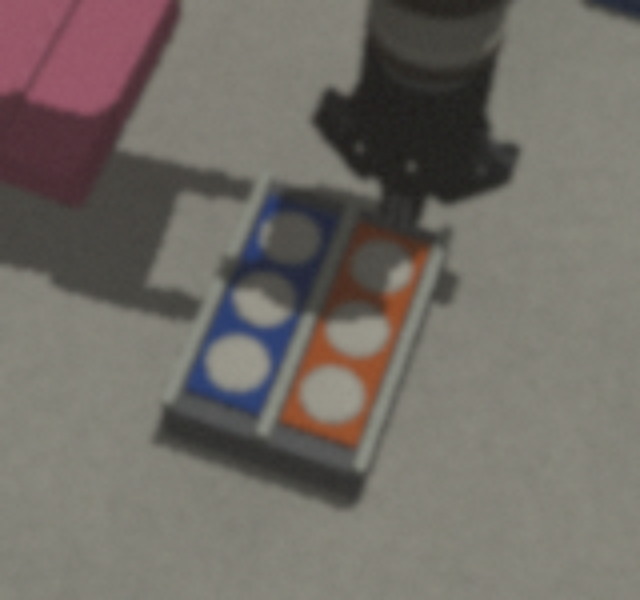

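The closed fingers stand in the lane just behind orange's rear end (crop ≈ (400,215)), and blue is clear of them. Next is the push.

Request:
move_arm(
  rows=[
    [0.08, -0.5, 0, 0, 0, 0, 0],
    [0.08, -0.5, 0, 0, 0, 0, 0],
    [0.08, -0.5, 0, 0, 0, 0, 0],
    [0.08, -0.5, 0, 0, 0, 0, 0],
    [0.08, -0.5, 0, 0, 0, 0, 0],
    [0.08, -0.5, 0, 0, 0, 0, 0],
    [0.08, -0.5, 0, 0, 0, 0, 0],
    [0.08, -0.5, 0, 0, 0, 0, 0],
    [0.08, -0.5, 0, 0, 0, 0, 0],
    [0.08, -0.5, 0, 0, 0, 0, 0],
    [0.08, -0.5, 0, 0, 0, 0, 0],
    [0, 0, 0, 0, 0, 0, 0],
  ],
)

```text
t: 4.15
ee_pos: [0.5493, 0.193, 0.0473]
tool_rot: [0.0, 0.649, 0.761, -0.0]
wrist_force: [-0.2, 0.4, -0.1]
gripper_width: 0.002
gripper_force: 0.0
```

```bash
cat > m.py <<'E'
from h import *
import sys
for n in ('top','scene'):
    p,d=snap(n,n+sys.argv[1]); W=world(n,d); H,S,V,z=masks(p,W)
    k=(H<14)&(S>130)&(V>40)&(z>.035)&(z<.3)&(W[...,0]>.4)&(W[...,0]<.66)&(W[...,1]<.3)
    u=np.array([-.158,.987]);v=np.array([.987,.158])
    P=W[k]; q=P[:,:2]-[.525,.154]
    print(n,'orange',rect(W,k)); print('rack frame x,y range mm',np.round(np.percentile(q@u,[.5,99.5])*1000),np.round(np.percentile(q@v,[1,99])*1000))
E
python3 m.py 2
```

```text
top orange (array([561.3, 108.5]), array([ 56. , 151.4]), 13.8, np.float64(50.4), [[516.0, 175.0], [552.0, 28.0], [607.0, 42.0], [570.0, 189.0]], 416)
rack frame x,y range mm [-125.   23.] [ 2. 56.]
scene orange (array([564.5, 107.8]), array([ 47.6, 151.1]), 7.96, np.float64(49.9), [[530.0, 179.0], [551.0, 30.0], [599.0, 36.0], [578.0, 186.0]], 390)
rack frame x,y range mm [-127.   22.] [ 8. 54.]
```

Request:
move_arm(
  rows=[
    [0.09, -0.55, 0, 0, 0, 0, 0],
    [0.09, -0.55, 0, 0, 0, 0, 0],
    [0, 0, 0, 0, 0, 0, 0],
    [0, 0, 0, 0, 0, 0, 0],
    [-0.1, 0.6, 0, 0, 0, 0, 0],
    [0, 0, 3, 0, 0, 0, 0],
    [0, 0, 4, 0, 0, 0, 0],
    [0, 0, 4, 0, 0, 0, 8.5],
    [0, 0, 0, 0, 0, 0, 8.5],
  ],
)

```text
t: 5.38
ee_pos: [0.5526, 0.1893, 0.1616]
tool_rot: [0.003, 0.648, 0.761, 0.003]
wrist_force: [0.0, 0.5, -0.8]
gripper_width: 0.417
gripper_force: 0.0
```

```bash
python3 m.py 3
```

```text
top orange (array([565.4,  99.4]), array([ 56.6, 153.6]), 12.4, np.float64(50.4), [[521.0, 168.0], [554.0, 18.0], [610.0, 30.0], [577.0, 180.0]], 510)
rack frame x,y range mm [-136.   15.] [ 6. 56.]
scene orange (array([564.3,  95.9]), array([ 49.7, 151.3]), 9.43, np.float64(49.8), [[527.0, 167.0], [552.0, 17.0], [601.0, 25.0], [576.0, 175.0]], 399)
rack frame x,y range mm [-138.   11.] [ 8. 54.]
```

Request:
move_arm(
  rows=[
    [0.4, -2.8, 0, 0, 0, 0, 8.5],
    [0.4, -2.8, 0, 0, 0, 0, 8.5],
    [0.4, -2.8, 0, 0, 0, 0, 8.5],
    [0.4, -2.8, 0, 0, 0, 0, 8.5],
    [0.47, -2.9, 0, 0, 0, 0, 8.5],
    [0, 0, -3, 0, 0, 0, 8.5],
    [0, 0, -3, 0, 0, 0, 8.5],
    [0, 0, 0, 0, 0, 0, 8.5],
    [0, 0, 0, 0, 0, 0, 8.5],
  ],
)

```text
t: 6.6
ee_pos: [0.5708, 0.0476, 0.0975]
tool_rot: [-0.0, 0.649, 0.761, -0.0]
wrist_force: [-0.2, -0.2, -0.3]
gripper_width: 0.995
gripper_force: 0.0
```

Run:
```python
from h import *
p,d=snap('scene','s4'); cv2.imwrite('pics/s4c.png',cv2.resize(p[150:300,240:400,::-1],None,fx=4,fy=4)); print(get_obs()['ee_pos'])
```

```text
[0.57140143 0.047512   0.0982758 ]
```

View pics/s4c.png

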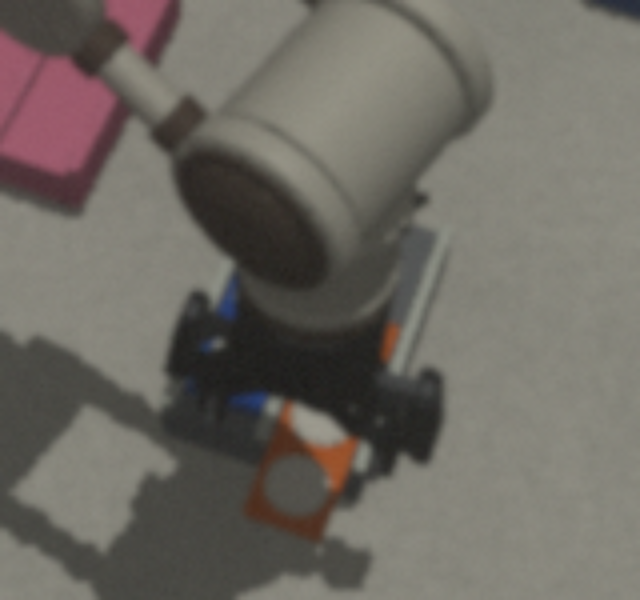

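The open fingers straddle orange's overhanging end (crop ≈ (300,480)), outside the rack. Next I descend and close.

Request:
move_arm(
  rows=[
    [0.2, 0, -2, 0, 0, 0, 8.5],
    [0, 0, -2, 0, 0, 0, 8.5],
    [0, 0, -2, 0, 0, 0, 8.5],
    [0, 0, -1.3, 0, 0, 0, 8.5],
    [0, 0, 0, 0, 0, 0, 8.5],
    [0, 0, 0, 0, 0, 0, 4],
    [0, 0, 0, 0, 0, 0, 4],
    [0, 0, 0, 0, 0, 0, 4],
    [0, 0, 0, 0, 0, 0, 4],
    [0, 0, 0, 0, 0, 0, 4],
    [0, 0, 0, 0, 0, 0, 4],
  ],
  newtons=45,
)

```text
t: 8.02
ee_pos: [0.5735, 0.0473, 0.0251]
tool_rot: [0.001, 0.649, 0.761, 0.0]
wrist_force: [-0.3, -1.1, 6.0]
gripper_width: 0.553
gripper_force: 45.9
```

Request:
move_arm(
  rows=[
    [0, 0, 0.5, 0, 0, 0, 4],
    [0, 0, 1, 0, 0, 0, 4],
    [0, 0, 1.5, 0, 0, 0, 4],
    [0, 0, 2, 0, 0, 0, 4],
    [0, 0, 2, 0, 0, 0, 4],
    [0, 0, 1, 0, 0, 0, 4],
    [0, 0, 0, 0, 0, 0, 4],
    [0, 0, 0, 0, 0, 0, 4],
  ],
)

```text
t: 9.02
ee_pos: [0.5721, 0.0475, 0.1036]
tool_rot: [-0.001, 0.649, 0.761, -0.0]
wrist_force: [-0.2, 0.1, -0.0]
gripper_width: 0.552
gripper_force: 46.5
```

```bash
cat > pl.py <<'E'
from h import *
import sys
for n in ('top','scene'):
    p,d=snap(n,n+sys.argv[1]); W=world(n,d); H,S,V,z=masks(p,W)
    k=(H<14)&(S>130)&(V>40)&(z>.06)&(z<.3)&(W[...,0]>.4)&(W[...,0]<.68)&(W[...,1]<.3)
    P=W[k]; u=np.array([-.158,.987]); v=np.array([.987,.158])
    A=np.c_[P[:,:2]@u,P[:,:2]@v,np.ones(len(P))]; c=P.mean(0); r=np.ones(len(P),bool)
    for _ in range(4):
        s=np.linalg.lstsq(A[r],P[r,2],rcond=None)[0]; r=abs(A@s-P[:,2])<.004
    q=P[r][:,:2]
    a=np.percentile(q@u,[.5,99.5]);b=np.percentile(q@v,[1,99])
    print(n,len(P),r.sum(),'slopes u,v',s[:2].round(3),'u range',a.round(3),'v range',b.round(3),'mid',(a.mean()*u+b.mean()*v).round(4),'z at mid',(s@[a.mean(),b.mean(),1]).round(4))
o=get_obs(); print(o['ee_pos'],'tcp u',o['ee_pos'][:2]@u,'v',o['ee_pos'][:2]@v,o['gripper_force'])
E
python3 pl.py 5
```

```text
top 416 413 slopes u,v [ 0.003 -0.002] u range [-0.024  0.082] v range [0.548 0.595] mid [0.5594 0.1189] z at mid 0.1285
scene 98 97 slopes u,v [-0.017 -0.004] u range [-0.068 -0.045] v range [0.55  0.595] mid [0.5737 0.0342] z at mid 0.1277
[0.57200978 0.04749111 0.10331299] tcp u -0.04350381802098998 v 0.5720772482700116 46.48609220981598
```

View pics/scene5.png

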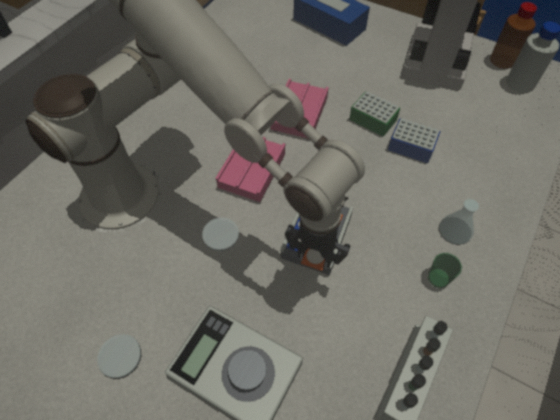

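The carrier is held level (slopes ≈ 0) with its centre 50 mm along +u from the TCP. Next I carry it to the pan.

Request:
move_arm(
  rows=[
    [0, -0.6, 0, 0, 0, 0, 4],
    [0, -1.3, 0, 0, 0, 0, 4],
    [0, -2, 0, 0, 0, 0, 4],
    [0, -2.5, 0, 0, 0, 0, 4],
    [0, -2.5, 0, 0, 0, 0, 4],
    [0, -2.5, 0, 0, 0, 0, 4],
    [0, -2.5, 0, 0, 0, 0, 4],
    [0, -2.5, 0, 0, 0, 0, 4],
    [0, -2.5, 0, 0, 0, 0, 4],
    [0, -2.5, 0, 0, 0, 0, 4],
    [0, -2.5, 0, 0, 0, 0, 4],
    [0, -2.5, 0, 0, 0, 0, 4],
    [0, -2.3, 0, 0, 0, 0, 4],
    [0, -1.6, 0, 0, 0, 0, 4],
    [0, -0.8, 0, 0, 0, 0, 4],
    [0, -0.4, 0, 0, 0, 0, 4],
    [0, 0, 0, 0, 0, 0, 4],
    [0, 0, 0, 0, 0, 0, 4],
  ],
)

```text
t: 11.38
ee_pos: [0.5728, -0.2669, 0.1043]
tool_rot: [-0.0, 0.648, 0.761, 0.0]
wrist_force: [0.5, -0.1, -0.9]
gripper_width: 0.555
gripper_force: 46.5
```

```bash
python3 pl.py 6
```

```text
top 730 711 slopes u,v [-0.003 -0.007] u range [-0.367 -0.227] v range [0.498 0.546] mid [ 0.5623 -0.2108] z at mid 0.1291
scene 191 174 slopes u,v [ 0.001 -0.002] u range [-0.377 -0.229] v range [0.521 0.547] mid [ 0.5747 -0.2151] z at mid 0.1283
[ 0.5728007  -0.26707821  0.10431313] tcp u -0.3541087057821865 v 0.5231559315258094 46.48483693599701
```

Request:
move_arm(
  rows=[
    [0, 0, -1, 0, 0, 0, 4],
    [0, 0, -1, 0, 0, 0, 4],
    [0, 0, -0.9, 0, 0, 0, 4],
    [0, 0, -0.5, 0, 0, 0, 4],
    [0, 0, -0.3, 0, 0, 0, 4],
    [0, 0, -0.2, 0, 0, 0, 4],
    [0, 0, -0.1, 0, 0, 0, 4],
    [0, 0, 0, 0, 0, 0, 4],
    [0, 0, 0, 0, 0, 0, 4],
  ],
)

```text
t: 12.6
ee_pos: [0.5729, -0.2677, 0.0645]
tool_rot: [0.0, 0.649, 0.761, 0.0]
wrist_force: [0.2, -0.5, -0.6]
gripper_width: 0.547
gripper_force: 46.5
```

Request:
move_arm(
  rows=[
    [0, 0, -0.1, 0, 0, 0, 4],
    [0, 0, 0, 0, 0, 0, 4],
    [0, 0, 0, 0, 0, 0, 4],
  ],
)

```text
t: 12.98
ee_pos: [0.5727, -0.2676, 0.0633]
tool_rot: [-0.0, 0.649, 0.761, -0.0]
wrist_force: [-0.2, -0.1, -1.5]
gripper_width: 0.55
gripper_force: 46.5
```

Request:
move_arm(
  rows=[
    [0, 0, -0.05, 0, 0, 0, 4],
    [0, 0, -0.05, 0, 0, 0, 4],
    [0, 0, 0, 0, 0, 0, 4],
    [0, 0, 0, 0, 0, 0, 4],
  ],
)

```text
t: 13.48
ee_pos: [0.5727, -0.2676, 0.0623]
tool_rot: [-0.0, 0.649, 0.761, -0.0]
wrist_force: [-0.2, 0.9, -0.7]
gripper_width: 0.549
gripper_force: 46.5
```

Request:
move_arm(
  rows=[
    [0, 0, -0.05, 0, 0, 0, 4],
    [0, 0, 0, 0, 0, 0, 4],
    [0, 0, 0, 0, 0, 0, 4],
  ],
)

```text
t: 13.85
ee_pos: [0.5727, -0.2676, 0.0618]
tool_rot: [-0.0, 0.649, 0.761, -0.0]
wrist_force: [0.6, 0.3, -1.1]
gripper_width: 0.547
gripper_force: 46.5
```

Request:
move_arm(
  rows=[
    [0, 0, -0.05, 0, 0, 0, 4],
    [0, 0, 0, 0, 0, 0, 4],
    [0, 0, 0, 0, 0, 0, 4],
  ],
)

```text
t: 14.22
ee_pos: [0.5728, -0.2676, 0.0613]
tool_rot: [0.0, 0.649, 0.761, 0.0]
wrist_force: [-0.4, -0.4, -0.8]
gripper_width: 0.549
gripper_force: 46.5
```

Request:
move_arm(
  rows=[
    [0, 0, -0.05, 0, 0, 0, 4],
    [0, 0, 0, 0, 0, 0, 4],
    [0, 0, 0, 0, 0, 0, 4],
  ],
)

```text
t: 14.6
ee_pos: [0.5727, -0.2676, 0.0608]
tool_rot: [-0.0, 0.649, 0.761, -0.0]
wrist_force: [0.5, 0.1, -0.9]
gripper_width: 0.549
gripper_force: 46.5
```

Request:
move_arm(
  rows=[
    [0, 0, -0.05, 0, 0, 0, 4],
    [0, 0, 0, 0, 0, 0, 4],
    [0, 0, 0, 0, 0, 0, 4],
  ],
)

```text
t: 14.98
ee_pos: [0.5728, -0.2677, 0.0605]
tool_rot: [0.0, 0.649, 0.761, 0.0]
wrist_force: [-0.6, 0.5, 1.3]
gripper_width: 0.549
gripper_force: 46.6
```

```bash
python3 pl.py 7
```

```text
top 648 619 slopes u,v [-0.003 -0.005] u range [-0.366 -0.228] v range [0.498 0.546] mid [ 0.5622 -0.2107] z at mid 0.0856
scene 160 142 slopes u,v [-0.001  0.166] u range [-0.378 -0.23 ] v range [0.523 0.546] mid [ 0.5758 -0.2157] z at mid 0.0842
[ 0.57280739 -0.26767729  0.06048686] tcp u -0.35470104999989194 v 0.5230678845482117 46.62872850894928
```

Force has risen by about 2 N and the carrier top is at 85.6 mm, so it is in contact. I release.

Request:
move_arm(
  rows=[
    [0, 0, -0.02, 0, 0, 0, 4.7],
    [0, 0, 0, 0, 0, 0, 4.9],
    [0, 0, 0, 0, 0, 0, 5.2],
    [0, 0, 0, 0, 0, 0, 6],
    [0, 0, 0, 0, 0, 0, 7],
    [0, 0, 0, 0, 0, 0, 7],
    [0, 0, 0, 0, 0, 0, 7],
  ],
  newtons=20,
)

```text
t: 15.95
ee_pos: [0.5727, -0.2676, 0.0601]
tool_rot: [-0.0, 0.649, 0.761, -0.0]
wrist_force: [-0.7, -0.6, -0.0]
gripper_width: 0.824
gripper_force: 0.0
```

```bash
python3 pl.py 8
```

```text
top 647 626 slopes u,v [-0.001 -0.002] u range [-0.366 -0.228] v range [0.498 0.546] mid [ 0.562  -0.2106] z at mid 0.0855
scene 162 20 slopes u,v [-0.164  3.653] u range [-0.378 -0.232] v range [0.534 0.547] mid [ 0.5813 -0.2155] z at mid 0.0927
[ 0.57272672 -0.26759491  0.06010202] tcp u -0.3546070023863924 v 0.5230012737030031 0.0
```

Flat and released. Next I retreat straight up and check.

Request:
move_arm(
  rows=[
    [0, 0, 1, 0, 0, 0, 7],
    [0, 0, 2, 0, 0, 0, 7],
    [0, 0, 3, 0, 0, 0, 7],
    [0, 0, 4, 0, 0, 0, 7],
    [0, 0, 4, 0, 0, 0, 7],
    [-2, -4, 2, 0, 0, 0, 7],
    [-2, -5, 0, 0, 0, 0, 7],
    [0, 0, 0, 0, 0, 0, 7],
    [0, 0, 0, 0, 0, 0, 7],
  ],
)

```text
t: 17.18
ee_pos: [0.5329, -0.3574, 0.2211]
tool_rot: [0.0, 0.649, 0.761, 0.0]
wrist_force: [0.4, 0.2, -0.5]
gripper_width: 0.817
gripper_force: 0.0
```

```bash
python3 pl.py 9
```

```text
top 746 723 slopes u,v [-0.002  0.   ] u range [-0.377 -0.228] v range [0.498 0.546] mid [ 0.563  -0.2163] z at mid 0.0854
scene 752 738 slopes u,v [-0.001  0.   ] u range [-0.379 -0.231] v range [0.5   0.546] mid [ 0.5647 -0.2181] z at mid 0.0847
[ 0.53327622 -0.35648963  0.22054133] tcp u -0.43611290242658823 v 0.4700182659532597 0.0
```

View pics/top9.png

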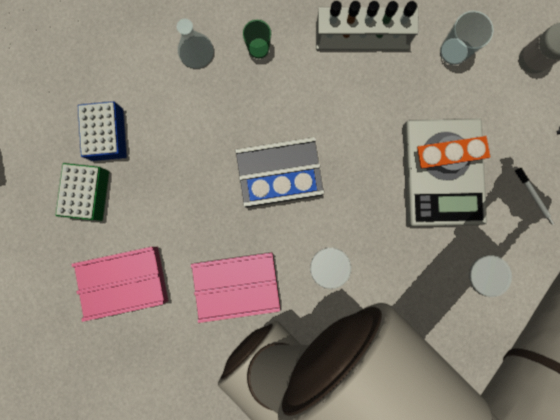

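Orange lies flat and centred on the pan (453,152). Blue is still in its lane (282,184), and the arm is clear.

```bash
python3 -c "
from cell import *
print(sign_off())"
```

```text
the job is handed in; nothing more can be done
None
```

The orange carrier is on the balance pan, flat, released and within about 2 mm of its centre by camera. The blue carrier is still in its lane, and the job was handed in at about 17 s; `sign_off` returned no verdict.

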